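Hang the rinsed tumbler on the drying peg and shut the tray

TASK

Take the blue tumbler lying in the sloping wire drainer, turn it over and lower it mouth down onto either orange peg of the pulled-out white tray, without dropping it, until its rim sits flat on the tray; let go of it. Then gently push the tray fully home under the steel canopy, with the tumbler still standing on its peg, and leave everything else on the table where it is.

Things in the scene. Friction and masses are not known exactly. Their poses are not given: they have to be found in the camera images.
- tumbler_mid (a point): Blue plastic tumbler, 110 g, plain cylinder: outside diameter 58 mm, length 90, wall 3, base 4 mm. Point on its axis half-way along; z axis runs from closed base to open mouth. At first it lies in the drainer, mouth away from the robot and 20 degrees below level, axis 75 mm up, sides free for fingers. Gripped leaning back over the base end, 20 to 50 degrees of tool tilt suffices to invert it.
- drainer: Fixed wire drainer on a flat green dish 170 x 110 mm. Origin under the dish's centre, on the table; its x axis is the way the tumbler's mouth points, seen from above. Two 6 mm wires 32 mm apart slope 20 degrees down along +x under the tumbler and turn up 20 mm at the lower end as stops for its rim.
- station: Fixed steel drying station. Origin on the table; its x axis is the way the tray goes home (away from the robot, give or take yaw). Base 300 x 230 mm (x -140 to +160), 8 mm high. Canopy shelf over x +20 to +165 mm, 230 mm wide, 173 to 183 mm above the table, saucers on it to 205 mm, on side walls at y +-110 mm, open at the back; it covers the pegs when the tray is home.
- peg_left (a point): Foot of the orange peg at the tray's +y side, on its axis at the tray floor, 20 mm above the table; axes as the station's; moves with the tray. Upright peg 30 mm in diameter, 65 mm high, tip rounded; collar at its foot 45 mm in diameter, 5 mm high, then coned to 12 mm. With a tumbler seated (rim on the tray floor around the collar) its mid point is 45 mm above this point.
- peg_right (a point): Foot of the other orange peg, the same, 110 mm beside the first at the tray's -y side.
- tray_handle (a point): Middle of the tray's steel bar handle: a level bar 90 mm long along the station's y, 32 mm above the table, standing 35 mm before the tray's front; 90 mm before the line of pegs on the robot's side. It moves with the tray.
- tray (a joint): Opening of the sliding tray in m: 0 is fully home against its stop; starts 0.11 to 0.135 open (limit 0.14); opens along the station's -x. Tray 105 x 200 mm, 0.9 kg, no spring, 2 N friction plus damping 15 N per m/s; it stays where it is left.
- tumbler: The tumbler's body; same axes as tumbler_mid, origin at the centre of its closed base's underside, 45 mm from it.
- jar: Bystander, to be left alone: amber jar with a red cap, 62 mm across, 100 mm high, between drainer and station. Origin under its centre.
- water: Bystander, to be left alone: clear water bottle with a blue cap, 64 mm across, 190 mm high, far middle. Origin under its centre.
- mug: Bystander, to be left alone: white mug, 80 mm across, 90 mm high. Origin under its centre.
- bowl: Bystander, to be left alone: blue bowl, 140 mm across, 60 mm high. Origin under its centre.
- basket: Bystander, to be left alone: white cutlery basket, 150 x 110 x 70 mm, cutlery standing to 125 mm. Origin under its centre.
- orange: Bystander, to be left alone: orange bottle, 70 mm across, 150 mm high. Origin under its centre.
Things that resemble listed ones, but are neither listed nor needed, are in the scene too. Of the things shaped like the tumbler, the blue one is meant.

How it is judged:
By the outcome, as a careful person would: the job done as asked, in the order asked, and still so for the second after the job is handed in, with the robot touching nothing.
It also fails if it takes over 64 s, if anything falls off the work surface, if the arm or the gripper's body presses on something with over 40 N, if the wrist force passes 120 N, or if a joint passes its speed limit or range.

ROBOT

A 6-joint arm with a two-finger parallel gripper is mounted at the origin on the work surface. World frame = base frame: x ahead of the robot, y to its left, z up, the work surface at z = 0. Lengths are in m, angles in degrees, forces in N, time in s.
With the tool pointing down it reaches from about 0.25 to 0.725 m from the base axis. Payload 9.7 kg.
Tool frame: the origin (TCP) lies midway between the tips of the shut fingers; the grasp point (between the pads) lies 19 mm behind it; z points along the fingers, y is the line along which they close (so a half turn about z gives the same grasp; the last joint's range is limited). The gripper opens to 85 mm and grips with 20 to 120 N. Pads are 22 mm wide; open, the fingers measure 114 mm over their backs; the gripper's body (76 mm by 85 mm) begins 54 mm behind the grasp point. The pads swing forward as they close: fully open they stand 13 mm farther back than shut.
Start: joints at [66.119, 4.979, 10.078, 95.1, 0, 90], TCP at [0.223, 0.503, 0.231] pointing down, gripper open.
Joint ranges: [-179.16, 179.16], [-48.56, 103.87], [-65.8, 70.77], [-126.05, 130.52], [-82.76, 87.17], [-180, 180]. Speed limits (degrees/s): [127.2, 127.2, 147.25, 180, 180, 180].

INTERFACE

Orientations are given as [roll, pitch, yaw] about the fixed x, y, z axes, in that order (R = Rz(yaw) Ry(pitch) Rx(roll)).
In Python, from workcell import bot gives the robot as it stands. The module is installed in compiled form; this text tells all that it offers.
- The arm moves only by the tool send_rows, never from a script. Its argument "moves" is one flat list of numbers, 7 for each row, row after row: the shift along the world's x, y, z normalised to -1 to 1, where 1 is 0.025 m, then the turn, a rotation vector about the world's x, y, z normalised to -1 to 1, where 1 is 0.15 rad, then the closure, from -1 (fully open) to 1 (shut), so that 0 is half open. A call has 1 to 8 rows; each row shifts and turns the commanded pose from where the row before left it; what a row does not reach is not made up. A row lasts 1/8 s, in which the tool goes at most 62.5 mm and 10.7 degrees, less where a joint would pass 70% of its speed; a pose out of reach is approached as far as the arm can. A call with a number of a shift or a turn outside -1 to 1 is refused whole. A call with a gripper value outside its range is refused whole. The fingers move at their own pace and stop on an object; "squeeze" is the grip in N (left out, the last holds). Time passes only in rows, so rows that do not move let the fingers close. It gives the time, the measured TCP pose, the force, the opening and the grip force at its end, in the units of the state.
- bot.get_obs(): the state, without advancing time (a new reading comes with each control period).
- bot.camera(name): name is "scene" or "top" or "wrist"; returns a dict with "color" (384x512x3 uint8, red, green, blue), "camera_matrix" (3x3 intrinsics, pixels), "R" (3x3) and "t" (3): a world point X has camera coordinates R X + t. Camera axes: x right, y down, z forward; pixel columns grow to the right and rows downward; lengths in m; the calibration is good to about 2 mm. A picture is of the moment at which its call begins. There is no depth.
- bot.job_done(): hands the job in; it is judged then, once.
Trained networks look in the newest picture that a camera, given by its name, has taken for a name from the list of things; names that differ only in an ending like _2 or _b are one class to them, and where a whole thing is asked for, a point or a joint stands for the part that bears it (a point fixed in the world has none). Each returns a list of dicts, best first, with "p" (0 to 1); they miss things now and then, are a little off and sometimes report something else, mostly with a low value. They report only what shows in the picture. A call takes as long as a camera call. They do not tell look-alikes from the thing itself.
- bot.boxes_of(camera, query): "extent" ([left, top, right, bottom] in pixels, round what is visible of it).
- bot.trace(camera, query): "region" (384x512 bool, what is visible of it) and "extent" ([left, top, right, bottom] in pixels, round what is visible of it).
- bot.landmark_of(camera, query): "pixel" ([column, row] in pixels: a listed point, or the origin of a listed thing).
The state is a dict: "time": time; "q": joint angles; "qd": joint speeds; "joint_efforts": joint torques, N m; "ee_pos": TCP position; "tcp_rot": TCP orientation; "wrist_force": force on the tool from outside, world axes, zero at the start; "torque": the same for the moment, N m; "opening": finger opening in m; "grasp_force": force on a finger pad.
Only numpy, scipy, OpenCV 4.12 (cv2) and the standard library are available. Lean on these libraries where they do the work, as an engineer would, in place of code of your own. Each camera call takes 0.05 s, during which the arm holds its last target. There are 200 camera calls.

## Working session

There is one attempt and no reset: what is moved stays moved. The work goes in short steps, Python scripts to look and compute and a tool call to move; the robot and the scene stay as the last step left them, time stands still between calls to the robot, and variables do not carry over. Pictures are saved under pics/ and viewed, at most 10 in all, crops included, and the job is handed in when it is done.

Besides the shell and the picture viewer there is one more tool, called after "Emit:" as a command line: name --argument value ..., lists and objects as JSON in quotes. send_rows: Moves the arm, as the interface text tells. Its arguments: {"type":"object","properties":{"moves":{"type":"array"},"squeeze":{"type":"number"}},"required":["moves"]}

```bash
mkdir -p pics
cat > h.py <<'E'
import numpy as np, cv2
from workcell import bot
from scipy.spatial.transform import Rotation as Ro
def snap(n,f=None):
    c=bot.camera(n)
    if f: cv2.imwrite('pics/'+f,cv2.cvtColor(c['color'],cv2.COLOR_RGB2BGR))
    return c
def ray(c,px):
    K,R,t=[np.array(c[k],float) for k in('camera_matrix','R','t')]
    d=R.T@np.linalg.inv(K)@np.array([px[0],px[1],1.]); return -R.T@t,d/np.linalg.norm(d)
def atz(c,px,z):
    o,d=ray(c,px); return o+d*(z-o[2])/d[2]
def tri(rs):
    A=sum(np.eye(3)-np.outer(d,d) for o,d in rs); b=sum((np.eye(3)-np.outer(d,d))@o for o,d in rs)
    p=np.linalg.solve(A,b); return p,[np.linalg.norm(np.cross(p-o,d)) for o,d in rs]
def proj(c,X):
    x=c['camera_matrix']@(c['R']@np.asarray(X)+c['t']); return x[:2]/x[2]
E
python3 - <<'E'
from h import *
np.set_printoptions(precision=3,suppress=True)
C={n:snap(n,n+'0.png') for n in('scene','top')}
for n in C: print(n,ray(C[n],(256,192)))
Z=dict(tumbler_mid=.075,drainer=0,station=0,peg_left=.02,peg_right=.02,tray_handle=.032,tumbler=.09,jar=0,water=0,mug=0,bowl=0,basket=0,orange=0)
for q,z in Z.items():
  for n in C:
    for d in bot.landmark_of(n,q)[:3]:
        print(q,n,round(d['p'],2),np.array(d['pixel']),atz(C[n],d['pixel'],z))
E
```

```text
scene (array([0.673, 0.647, 0.89 ]), array([-0.136, -0.616, -0.776]))
top (array([0.383, 0.004, 1.357]), array([ 0.156, -0.02 , -0.988]))
tumbler_mid scene 0.74 [202.4 134.7] [ 0.658 -0.29   0.075]
tumbler_mid scene 0.61 [267.7 149.4] [ 0.453 -0.17   0.075]
tumbler_mid scene 0.6 [216.1 152. ] [ 0.623 -0.195  0.075]
tumbler_mid top 0.97 [313.4 230.3] [ 0.447 -0.216  0.075]
tumbler_mid top 0.65 [345.  172.7] [ 0.647 -0.336  0.075]
tumbler_mid top 0.59 [308.2 179.5] [ 0.625 -0.205  0.075]
drainer scene 0.75 [219.7 165. ] [ 0.616 -0.205 -0.   ]
drainer top 0.97 [304.4 181.2] [ 0.633 -0.203  0.   ]
drainer top 0.52 [245.7 149.3] [0.759 0.012 0.   ]
station scene 0.85 [244.  279.3] [ 0.615  0.234 -0.   ]
station top 0.86 [186.3 188.6] [0.615 0.233 0.   ]
peg_left scene 0.85 [270.1 285.3] [0.552 0.274 0.02 ]
peg_left scene 0.18 [229.2 143.9] [ 0.568 -0.283  0.02 ]
peg_left top 0.72 [174.8 206.2] [0.548 0.271 0.02 ]
peg_right scene 0.57 [261.2 249.4] [0.551 0.165 0.02 ]
peg_right scene 0.45 [227.9 144.9] [ 0.573 -0.279  0.02 ]
peg_right top 0.95 [204.5 204.3] [0.553 0.164 0.02 ]
peg_right to
[... 599 characters left out ...]
scene 0.74 [211.6 149.8] [ 0.633 -0.287  0.   ]
jar scene 0.24 [244.6 274.4] [0.61 0.22 0.  ]
water scene 0.83 [184.7 219.6] [0.756 0.002 0.   ]
water top 0.83 [246.7 151.6] [0.75  0.008 0.   ]
water top 0.43 [302.8 182.4] [ 0.629 -0.197  0.   ]
mug scene 0.94 [347.4 373.1] [0.427 0.509 0.   ]
mug top 0.55 [112.1 241.1] [0.429 0.499 0.   ]
mug top 0.53 [247.7 229.1] [0.461 0.011 0.   ]
bowl top 0.82 [104.7 197.9] [0.587 0.531 0.   ]
basket scene 0.98 [222.8 107.7] [ 0.555 -0.523  0.   ]
orange scene 0.73 [261.5 103.4] [ 0.393 -0.517 -0.   ]
orange scene 0.41 [346.5 373.4] [0.429 0.51  0.   ]
orange top 0.6 [391.2 244.3] [ 0.394 -0.509 -0.   ]
orange top 0.24 [204.3 206.8] [0.546 0.168 0.   ]
```

```bash
cd pics; python3 -c "
import cv2
a=cv2.imread('scene0.png');b=cv2.imread('top0.png')
cv2.imwrite('s1.png',cv2.resize(a,(800,600)));cv2.imwrite('t1.png',cv2.resize(b[120:300,80:400],(800,450),interpolation=3))"
```

```text
(no output)
```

View pics/s1.png

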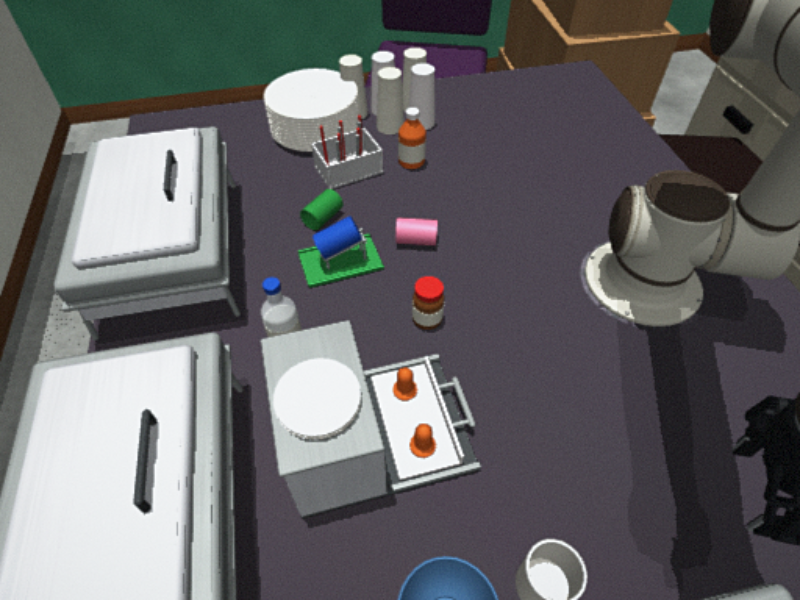

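View pics/t1.png

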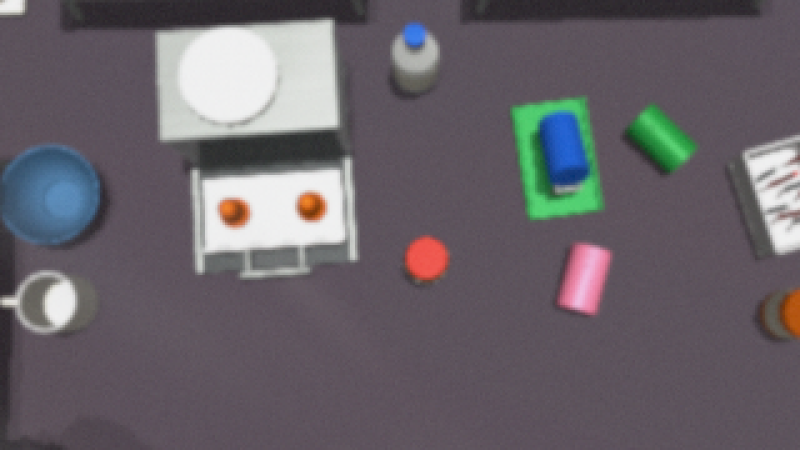

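The images show the blue tumbler on the green dish (top crop about (565,150)) and the pulled-out tray with its pegs at (233,212) and (311,206). The pink and green cylinders are decoys.

Run:
```python
from h import *
np.set_printoptions(precision=3,suppress=True)
o=bot.get_obs(); print(o)
C={n:snap(n) for n in('scene','top','wrist')}
w=C['wrist'];print('wristcam in tool?',ray(w,(256,192)),w['camera_matrix'])
for n in('scene','top'):
    hsv=cv2.cvtColor(C[n]['color'],cv2.COLOR_RGB2HSV)
    for d in bot.trace(n,'tumbler')[:4]:
        m=d['region']; h=np.median(hsv[m],0); 
        print(n,round(d['p'],2),d['extent'],h,m.sum())
        if 110<h[0]<130:
            ys,xs=np.nonzero(m); print('cent',xs.mean(),ys.mean(),atz(C[n],(xs.mean(),ys.mean()),.075))
```

```text
{'time': 1.4, 'q': array([66.119,  4.978, 10.079, 95.098, -0.001, 90.   ]), 'qd': array([-0.019,  0.03 ,  0.06 , -0.011,  0.022,  0.034]), 'joint_efforts': array([  0.001, -52.01 ,  46.486,   0.002,   0.   ,  -0.   ]), 'ee_pos': array([0.223, 0.503, 0.231]), 'tcp_rot': array([179.997,   0.001, 156.119]), 'wrist_force': array([-0.35 ,  0.255, -0.096]), 'torque': array([ 0.005, -0.032, -0.038]), 'grasp_force': 0.0, 'opening': 0.08524738770841252}
wristcam in tool? (array([0.153, 0.535, 0.374]), array([ 0.28 , -0.117, -0.953])) [[273.881   0.    254.312]
 [  0.    273.881 191.048]
 [  0.      0.      1.   ]]
scene 0.98 [252.8, 140.6, 278.4, 158.3] [169.  105.5 229.5] 420
scene 0.95 [204.1, 136.0, 227.6, 167.6] [111. 205. 167.] 532
cent 215.87406015037595 151.72744360902254 [ 0.624 -0.196  0.075]
scene 0.93 [194.3, 120.5, 222.3, 146.8] [ 66. 170. 108.] 449
top 0.97 [301.6, 215.5, 321.4, 247.9] [170. 104. 232.] 429
top 0.78 [292.7, 162.5, 315.2, 193.7] [109. 210. 174.] 459
```

Emit:
send_rows --moves '[0.48,-1,0.3,0,0,-0.62,-1,0.48,-1,0.3,0,0,-0.62,-1,0.48,-1,0.3,0,0,-0.62,-1,0.48,-1,0.3,0,0,-0.62,-1,0.48,-1,0.3,0,0,-0.62,-1,0.48,-1,0.3,0,0,-0.62,-1,0.48,-1,0.3,0,0,-0.62,-1]'

```text
time: 2.52
ee_pos: [0.3069, 0.3271, 0.2841]
tcp_rot: [180.0, -0.0, 118.7]
wrist_force: [0.0, 0.0, 0.7]
opening: 0.0855
grasp_force: 0.0
```

Emit:
send_rows --moves '[0.48,-1,0.2,0,0,-0.62,-1,0.48,-1,0.2,0,0,-0.62,-1,0.48,-1,0.2,0,0,-0.62,-1,0.48,-1,0.2,0,0,-0.62,-1,0.48,-1,0,0,0,-0.62,-1,0.48,-1,0,0,0,-0.62,-1,0.48,-1,0,0,0,-0.62,-1]'

```text
time: 3.4
ee_pos: [0.3909, 0.1521, 0.3039]
tcp_rot: [180.0, -0.0, 81.3]
wrist_force: [-0.9, 0.7, -0.0]
opening: 0.0859
grasp_force: 0.0
```

Emit:
send_rows --moves '[0.48,-1,0,0,0,-0.62,-1,0.48,-1,0,0,0,-0.62,-1,0.48,-1,0,0,0,-0.62,-1,0.48,-1,0,0,0,-0.62,-1,0.48,-1,0,0,0,-0.62,-1,0.48,-1,0,0,0,-0.62,-1,0.48,-1,0,0,0,-0.62,-1]'

```text
time: 4.28
ee_pos: [0.475, -0.023, 0.3039]
tcp_rot: [180.0, -0.0, 44.0]
wrist_force: [0.5, -0.4, -0.0]
opening: 0.0853
grasp_force: 0.0
```

Emit:
send_rows --moves '[0.48,-1,0,0,0,-0.62,-1,0.48,-1,0,0,0,-0.62,-1,0.48,-1,0,0,0,-0.62,-1,0.48,-1,0,0,0,-0.62,-1,0.48,-1,0,0,0,-0.62,-1,0.48,-1,0,0,0,-0.62,-1,0.48,-1,0,0,0,-0.62,-1,0,0,0,0,0,0,-1]'

```text
time: 5.28
ee_pos: [0.559, -0.1984, 0.3028]
tcp_rot: [-180.0, 0.1, 6.8]
wrist_force: [0.6, 0.5, -0.8]
opening: 0.0857
grasp_force: 0.0
```

Run:
```python
from h import *
np.set_printoptions(precision=3,suppress=True)
o=bot.get_obs(); print(o['q'],o['ee_pos'],o['tcp_rot'],o['time'])
c=snap('wrist','w1.png')
hsv=cv2.cvtColor(c['color'],cv2.COLOR_RGB2HSV)
for q,z in(('tumbler_mid',.075),('drainer',0),('tumbler',.09)):
  for d in bot.landmark_of('wrist',q)[:2]: print(q,d['p'],d['pixel'],atz(c,d['pixel'],z))
b=cv2.inRange(hsv,(100,120,60),(125,255,255)); ys,xs=np.nonzero(b); print('blue',len(xs),xs.mean(),ys.mean())
g=cv2.inRange(hsv,(45,100,60),(85,255,255))
for nm,m in(('b',b),('g',g)):
  for k in sorted(cv2.findContours(m,0,1)[0],key=cv2.contourArea)[::-1][:2]:
    r=cv2.boxPoints(cv2.minAreaRect(cv2.convexHull(k))); print(nm,cv2.contourArea(k),r.tolist()); print(np.array([atz(c,p,.006 if nm=='g' else .075) for p in r]))
```

```text
[-19.536  13.806  28.22  104.487  -0.008 153.66 ] [ 0.559 -0.198  0.303] [-179.975    0.069    6.804] 5.275
tumbler_mid 0.87 [259.8, 110.7] [ 0.629 -0.196  0.075]
tumbler_mid 0.67 [363.1, 107.7] [ 0.648 -0.329  0.075]
drainer 0.22 [19.6, 128.2] [0.556 0.178 0.   ]
tumbler 0.96 [256.5, 148.6] [ 0.582 -0.198  0.09 ]
tumbler 0.74 [375.5, 137.0] [ 0.615 -0.347  0.09 ]
blue 3451 258.43233845262245 110.59374094465372
b 3337.5 [[237.0, 70.0], [280.0, 70.0], [280.0, 150.0], [237.0, 150.0]]
[[ 0.674 -0.162  0.075]
 [ 0.68  -0.215  0.075]
 [ 0.581 -0.23   0.075]
 [ 0.574 -0.172  0.075]]
g 8042.0 [[220.0, 51.0], [296.0, 51.0], [296.0, 166.0], [220.0, 166.0]]
[[ 0.703 -0.13   0.006]
 [ 0.716 -0.24   0.006]
 [ 0.549 -0.267  0.006]
 [ 0.534 -0.144  0.006]]
g 2825.5 [[325.8235168457031, 92.70587921142578], [364.3529357910156, 69.5882339477539], [399.7352600097656, 128.558837890625], [361.2058410644531, 151.67648315429688]]
[[ 0.665 -0.294  0.006]
 [ 0.704 -0.344  0.006]
 [ 0.627 -0.419  0.006]
 [ 0.584 -0.368  0.006]]
```

View pics/w1.png

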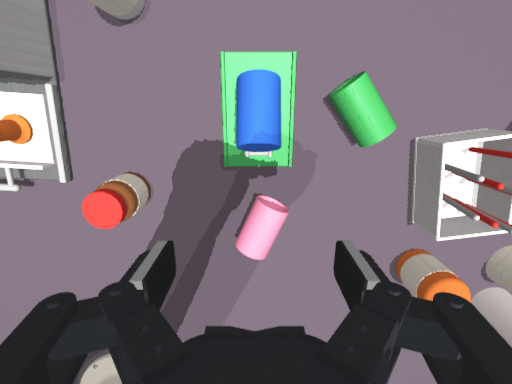

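Emit:
send_rows --moves '[0.06,-0.02,-0.87,0.069,-0.577,0,-1,0.06,-0.02,-0.87,0.069,-0.577,0,-1,0.06,-0.02,-0.87,0.069,-0.577,0,-1,0.06,-0.02,-0.87,0.069,-0.577,0,-1,0.06,-0.02,-0.87,0.069,-0.577,0,-1,0.06,-0.02,-0.87,0.069,-0.577,0,-1,0.06,-0.02,-0.87,0.069,-0.577,0,-1,0.06,-0.02,-0.87,0.069,-0.577,0,-1]'

```text
time: 6.48
ee_pos: [0.5705, -0.2002, 0.1298]
tcp_rot: [179.8, -40.2, 7.1]
wrist_force: [0.3, -0.0, -0.3]
opening: 0.0851
grasp_force: 0.0
```

Emit:
send_rows --moves '[0,0,0,0,0,0,-1,0,0,0,0,0,0,-1]'

```text
time: 6.72
ee_pos: [0.5715, -0.2012, 0.1323]
tcp_rot: [179.8, -40.0, 7.1]
wrist_force: [0.9, -0.0, 1.2]
opening: 0.0856
grasp_force: 0.0
```

Run:
```python
from h import *
np.set_printoptions(precision=4,suppress=True)
o=bot.get_obs(); print(o['q'],o['ee_pos'],o['tcp_rot'],o['time'])
R=Ro.from_euler('xyz',o['tcp_rot'],degrees=True).as_matrix(); print(R)
c=snap('wrist','w2.png')
for q,z in(('tumbler_mid',.075),('tumbler',.09)):
  for d in bot.landmark_of('wrist',q)[:2]:
    X=atz(c,d['pixel'],z); print(q,d['p'],d['pixel'],X,'tool',R.T@(X-o['ee_pos']))
```

```text
[-29.7529 -20.24   -33.5171  42.7035  22.4693 150.2011] [ 0.5715 -0.2012  0.1323] [179.7647 -40.01     7.0863] 6.725
[[ 0.7601  0.1207  0.6385]
 [ 0.0945 -0.9927  0.0752]
 [ 0.6429  0.0031 -0.7659]]
tumbler_mid 0.92 [255.8, 192.3] [ 0.6269 -0.1951  0.075 ] tool [0.0059 0.0005 0.0797]
tumbler_mid 0.88 [403.8, 208.9] [ 0.6271 -0.3193  0.075 ] tool [-0.0056  0.1238  0.0705]
tumbler 0.88 [255.7, 239.4] [ 0.5833 -0.2002  0.09  ] tool [-0.018   0.0003  0.04  ]
tumbler 0.83 [439.4, 241.5] [ 0.5983 -0.3352  0.09  ] tool [-0.0194  0.1362  0.0394]
```

View pics/w2.png

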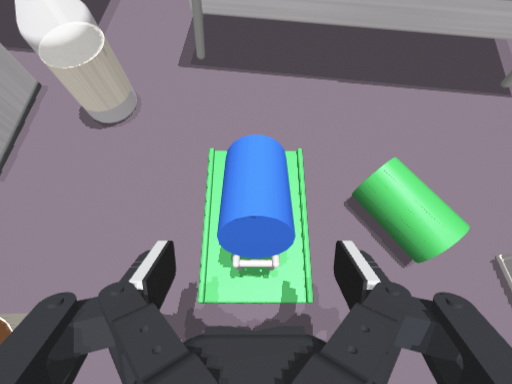

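Emit:
send_rows --moves '[0.46,0.055,-0.56,0,0,0,-1,0.46,0.055,-0.56,0,0,0,-1,0.46,0.055,-0.56,0,0,0,-1,0.46,0.055,-0.56,0,0,0,-1,0.46,0.055,-0.56,0,0,0,-1,0,0,0,0,0,0,-1,0,0,0,0,0,0,-1]'

```text
time: 7.75
ee_pos: [0.6286, -0.1943, 0.0609]
tcp_rot: [179.9, -40.0, 7.0]
wrist_force: [-0.0, -0.5, 0.7]
opening: 0.0855
grasp_force: 0.0
```

Emit:
send_rows --moves '[0,0,0,0,0,0,1,0,0,0,0,0,0,1,0,0,0,0,0,0,1,0,0,0,0,0,0,1,0,0,0,0,0,0,1,0,0,0,0,0,0,1,0,0,0,0,0,0,1,0,0,0,0,0,0,1]' --squeeze 40

```text
time: 8.75
ee_pos: [0.6285, -0.1951, 0.061]
tcp_rot: [179.8, -40.0, 7.0]
wrist_force: [-4.9, -4.6, 6.5]
opening: 0.0575
grasp_force: 41.4
```

Emit:
send_rows --moves '[0,0,0.4,0,0,0,1,0,0,0.8,0,0,0,1,0,0,1,0,0,0,1,0,0,1,0,0,0,1,-0.3,0.2,1,0,0,0,1,-0.3,0.2,1,0,0,0,1,-0.3,0.3,1,0,0,0,1,-0.3,0.3,1,0,0,0,1]'

```text
time: 9.75
ee_pos: [0.5975, -0.1685, 0.2406]
tcp_rot: [180.0, -39.9, 6.9]
wrist_force: [-0.5, -0.3, -0.8]
opening: 0.0578
grasp_force: 41.4
```

Emit:
send_rows --moves '[-0.4,0.6,1,0,0,0,1,-0.4,0.8,0.8,0,0,0,1]'

```text
time: 10.0
ee_pos: [0.5775, -0.1336, 0.2859]
tcp_rot: [179.9, -40.0, 6.9]
wrist_force: [-0.1, 0.2, -2.1]
opening: 0.0576
grasp_force: 41.4
```

```bash
cat > plan.py <<'E'
from h import *
np.set_printoptions(precision=4,suppress=True)
o=bot.get_obs(); R=Ro.from_euler('xyz',o['tcp_rot'],degrees=True); p=o['ee_pos']
print(o['q'],p,o['tcp_rot'],o['time'],o['opening'],o['grasp_force'])
E
python3 - <<'E'
from plan import *
psi=np.radians(6.6)
# grasp moment
R0=Ro.from_euler('xyz',[179.8,-40,7.0],degrees=True); p0=np.array([.6285,-.1951,.061])
a=np.array([np.cos(.349)*np.cos(psi),np.cos(.349)*np.sin(psi),-np.sin(.349)])
mid=np.array([.627,-.1955,.075]); aT=R0.inv().apply(a); mT=R0.inv().apply(mid-p0); print('tool frame a,mid',aT,mT)
np.savez('g.npz',aT=aT,mT=mT)
an=R.apply(aT); ax=np.cross(an,[0,0,-1]); ang=np.arccos(-an[2]); ax/=np.linalg.norm(ax)
R1=Ro.from_rotvec(ax*ang)
for phi in(70,85):
    Q=Ro.from_euler('z',phi,degrees=True)*R1; Rt=Q*R
    print(phi,'rotvec units',Q.as_rotvec()/.15,'z_t',Rt.apply([0,0,1]),'x_t',Rt.apply([1,0,0]),'tcp-mid',-Rt.apply(mT))
C={n:snap(n) for n in('scene','top','wrist')}
for q,z in(('peg_left',.02),('peg_right',.02),('tray_handle',.032),('station',0)):
  r=[]
  for n in C:
    for d in bot.landmark_of(n,q)[:1]: print(q,n,round(d['p'],2),d['pixel'],atz(C[n],d['pixel'],z))
E
```

```text
[-21.4375 -24.5494 -19.8637  58.2698  17.7179 157.5211] [ 0.5775 -0.1336  0.2859] [179.9492 -39.9542   6.9297] 10.0 0.057587179203341395 41.432014663587324
tool frame a,mid [0.5    0.0035 0.866 ] [ 0.0078  0.0003 -0.0117]
70 rotvec units [-5.7238  6.4317  7.0583] z_t [-0.1173 -0.4861 -0.866 ] x_t [ 0.1963  0.8435 -0.5   ] tcp-mid [-0.0032 -0.0122 -0.0062]
85 rotvec units [-6.6923  5.7833  8.5408] z_t [ 0.0125 -0.4999 -0.866 ] x_t [-0.0287  0.8655 -0.5   ] tcp-mid [ 0.0001 -0.0126 -0.0062]
peg_left scene 0.9 [270.3, 286.6] [0.5523 0.278  0.02  ]
peg_left top 0.65 [178.4, 205.9] [0.5489 0.2581 0.02  ]
peg_right scene 0.84 [259.9, 249.4] [0.5545 0.1642 0.02  ]
peg_right top 0.71 [204.5, 202.6] [0.5588 0.1643 0.02  ]
peg_right wrist 0.72 [59.6, 268.6] [0.5605 0.1613 0.02  ]
tray_handle scene 0.58 [297.7, 252.7] [0.4562 0.2028 0.032 ]
tray_handle top 0.85 [191.6, 226.9] [0.4714 0.2089 0.032 ]
station scene 0.69 [241.3, 273.4] [0.6185 0.2156 0.    ]
station top 0.61 [184.0, 191.4] [0.6046 0.2417 0.    ]
station wrist 0.6 [46.1, 232.6] [0.6141 0.2204 0.    ]
```

Emit:
send_rows --moves '[-0.07,0.98,0.08,-0.418,0.361,0.534,1,-0.07,0.98,0.08,-0.418,0.361,0.534,1,-0.07,0.98,0.08,-0.418,0.361,0.534,1,-0.07,0.98,0.08,-0.418,0.361,0.534,1,-0.07,0.98,0.08,-0.418,0.361,0.534,1,-0.07,0.98,0.08,-0.418,0.361,0.534,1,-0.07,0.98,0.08,-0.418,0.361,0.534,1,-0.07,0.98,0.08,-0.418,0.361,0.534,1]'

```text
time: 11.75
ee_pos: [0.5643, 0.0626, 0.3011]
tcp_rot: [166.0, -4.7, 50.8]
wrist_force: [-0.3, -0.4, -1.5]
opening: 0.0576
grasp_force: 41.6
```

Emit:
send_rows --moves '[-0.07,0.98,0.08,-0.418,0.361,0.534,1,-0.07,0.98,0.08,-0.418,0.361,0.534,1,-0.07,0.98,0.08,-0.418,0.361,0.534,1,-0.07,0.98,0.08,-0.418,0.361,0.534,1,-0.07,0.98,0.08,-0.418,0.361,0.534,1,-0.07,0.98,0.08,-0.418,0.361,0.534,1,-0.07,0.98,0.08,-0.418,0.361,0.534,1,-0.07,0.98,0.08,-0.418,0.361,0.534,1]'

```text
time: 12.75
ee_pos: [0.5503, 0.2588, 0.3167]
tcp_rot: [-179.7, 30.0, 92.1]
wrist_force: [0.1, 0.0, -0.9]
opening: 0.0577
grasp_force: 41.6
```

Emit:
send_rows --moves '[0,0,0,0,0,0,1,0,0,0,0,0,0,1,0,0,0,0,0,0,1]'

```text
time: 13.12
ee_pos: [0.5502, 0.2568, 0.3181]
tcp_rot: [-179.9, 29.8, 91.8]
wrist_force: [0.6, 0.6, -1.2]
opening: 0.0576
grasp_force: 41.7
```

Run:
```python
from plan import *
g=np.load('g.npz'); print('axis',R.apply(g['aT']),'mid',p+R.apply(g['mT']),R.as_matrix())
C={n:snap(n,n+'3.png') for n in('scene','top','wrist')}
for q in('peg_left','peg_right','tray_handle'):
  for n in C:
    for d in bot.landmark_of(n,q)[:2]: print(q,n,round(d['p'],2),d['pixel'],atz(C[n],d['pixel'],.032 if 'h' in q[-4:] and q!='peg_right' else .02))
a=cv2.imread('pics/scene3.png')[150:384,180:400]; b=cv2.imread('pics/wrist3.png')
cv2.imwrite('pics/m3.png',np.hstack([cv2.resize(a,(361,384)),cv2.resize(b,(439,384))]))
```

```text
[ 36.1206  34.7648  53.0886 126.3279 -24.2183 128.2696] [0.5502 0.2568 0.3181] [-179.9317   29.8497   91.7626] 13.125 0.0576126764461381 41.66879616386723
axis [ 0.0024  0.0027 -1.    ] mid [0.55   0.2694 0.3243] [[-0.0267  0.9995  0.0141]
 [ 0.8669  0.0302 -0.4975]
 [-0.4977 -0.001  -0.8673]]
peg_left scene 0.57 [270.5, 287.7] [0.5525 0.281  0.02  ]
peg_left top 0.57 [173.7, 206.7] [0.5464 0.275  0.02  ]
peg_left wrist 0.84 [255.6, 37.3] [0.5512 0.2704 0.02  ]
peg_right scene 0.61 [260.5, 249.8] [0.5531 0.1658 0.02  ]
peg_right top 0.61 [208.1, 205.3] [0.5487 0.1514 0.02  ]
peg_right wrist 0.69 [258.5, 112.0] [0.5594 0.1628 0.02  ]
tray_handle scene 0.64 [297.9, 253.4] [0.4532 0.1989 0.02  ]
tray_handle top 0.77 [192.5, 225.4] [0.4775 0.2075 0.02  ]
tray_handle top 0.39 [187.7, 191.9] [0.5992 0.2248 0.02  ]
tray_handle wrist 0.96 [193.5, 81.3] [0.4637 0.2095 0.02  ]
```

View pics/m3.png

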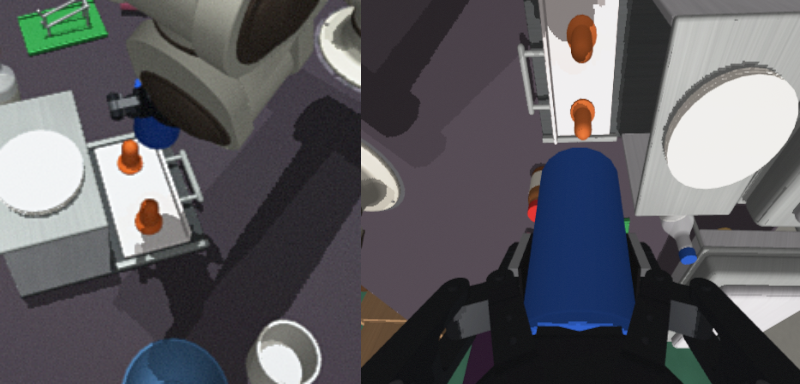

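```bash
cat > fit.py <<'E'
from h import *
from scipy.optimize import minimize
TH=np.linspace(0,2*np.pi,40,endpoint=False); CI=np.c_[np.cos(TH),np.sin(TH)]
PEG=[(0,.0225),(.005,.0225),(.012,.015),(.05,.015),(.058,.0128),(.063,.008),(.065,.001)]
def sil(c,M,prof,base,ax=np.array([0,0,1.]),S=4):
    u=np.cross(ax,[1,.2,.1]);u/=np.linalg.norm(u);v=np.cross(ax,u)
    rings=[np.array([proj(c,base+h*ax+r*(a*u+b*v)) for a,b in CI]) for h,r in prof]
    for A,B in zip(rings,rings[1:]): cv2.fillConvexPoly(M,cv2.convexHull(np.round((np.r_[A,B]+.5)*S-.5).astype(np.int32)),1)
def pegs_cost(v,data,S=4,side=None):
    tot=0
    for c,m in data:
        M=np.zeros((384*S,512*S),np.uint8)
        for s in(1,-1): sil(c,M,PEG,np.array([v[0]-s*.055*np.sin(v[2]),v[1]+s*.055*np.cos(v[2]),.02]))
        f=cv2.resize(M.astype(np.float32),(512,384),interpolation=cv2.INTER_AREA)
        tot+=np.minimum(f,m).sum()/np.maximum(f,m).sum()
    return -tot
def omask(c,ctr,rad):
    h=cv2.cvtColor(c['color'],cv2.COLOR_RGB2HSV); m=cv2.inRange(h,(2,130,60),(18,255,255))>0
    yy,xx=np.mgrid[:384,:512]; return (m&(np.hypot(xx-ctr[0],yy-ctr[1])<rad)).astype(np.float32)
def fitpegs(C,v0=(.551,.218,.0)):
    out=[]
    for n in list(C)+['all']:
        D=[(C[k],omask(C[k],proj(C[k],[v0[0],v0[1],.04]),{'wrist':110}.get(k,50))) for k in C if n in(k,'all')]
        r=minimize(pegs_cost,v0,args=(D,),method='Nelder-Mead',options=dict(initial_simplex=np.array(v0)+np.array([[0,0,0],[.008,0,0],[0,.008,0],[0,0,.06]]),xatol=2e-4,fatol=1e-4,maxiter=90))
        v=r.x; print(n,'mid',v[:2],'yaw',np.degrees(v[2]),'IoU',-r.fun/len(D),'left',v[0]-.055*np.sin(v[2]),v[1]+.055*np.cos(v[2]))
    return v
E
python3 - <<'E'
from plan import *
from fit import *
C={n:snap(n) for n in('scene','top','wrist')}
fitpegs(C)
g=np.load('g.npz'); c=C['wrist']; mid=p+R.apply(g['mT']); a=R.apply(g['aT'])
h=cv2.cvtColor(c['color'],cv2.COLOR_RGB2HSV); b=(cv2.inRange(h,(100,120,40),(125,255,255))>0)
n,l,s,_=cv2.connectedComponentsWithStats(b.astype(np.uint8)); k=1+s[1:,4].argmax(); b=l==k
M=np.zeros((384*4,512*4),np.uint8); sil(c,M,[(-.045,.029),(.045,.029)],mid,a); f=cv2.resize(M,(512,384),interpolation=cv2.INTER_AREA)>0
for nm,m in(('seen',b),('pred',f)):
    ys,xs=np.nonzero(m); print(nm,ys.min(),ys.max(),[(r,xs[ys==r].min(),xs[ys==r].max()) for r in(170,190,210,230,250) ])
E
```

```text
[ 36.204   34.9414  53.1562 126.3666 -24.225  128.257 ] [0.5502 0.2578 0.3167] [-179.788    29.9382   91.9306] 13.725 0.05754761555830391 41.66860369441565
scene mid [0.5547 0.2174] yaw 3.377254566829481 IoU 0.8562272191047668 left 0.5514742797157851 0.2723317095857277
top mid [0.5558 0.221 ] yaw 2.9341956813637182 IoU 0.6617100238800049 left 0.5529786160502496 0.27595545871486094
wrist mid [0.5554 0.2189] yaw 2.9830683059022554 IoU 0.910252571105957 left 0.5524953596098606 0.27382562601595073
all mid [0.5555 0.2186] yaw 3.1344235830934366 IoU 0.8072433471679688 left 0.5524573970784913 0.2735180673287577
seen 148 335 [(170, np.int64(212), np.int64(297)), (190, np.int64(208), np.int64(301)), (210, np.int64(205), np.int64(304)), (230, np.int64(201), np.int64(307)), (250, np.int64(198), np.int64(311))]
pred 146 350 [(170, np.int64(211), np.int64(299)), (190, np.int64(208), np.int64(302)), (210, np.int64(205), np.int64(305)), (230, np.int64(201), np.int64(308)), (250, np.int64(198), np.int64(311))]
```

Emit:
send_rows --moves '[0.012,0.018,-0.895,0,0,0,1,0.012,0.018,-0.895,0,0,0,1,0.012,0.018,-0.895,0,0,0,1,0.012,0.018,-0.895,0,0,0,1,0.012,0.018,-0.895,0,0,0,1,0.012,0.018,-0.895,0,0,0,1,0.012,0.018,-0.895,0,0,0,1,0.012,0.018,-0.895,0,0,0,1]'

```text
time: 14.88
ee_pos: [0.5525, 0.2614, 0.137]
tcp_rot: [-179.8, 29.9, 91.9]
wrist_force: [-0.9, -0.4, -1.8]
opening: 0.0575
grasp_force: 41.7
```

Emit:
send_rows --moves '[0,0,0,0,0,0,1,0,0,0,0,0,0,1,0,0,0,0,0,0,1]'

```text
time: 15.25
ee_pos: [0.5529, 0.2616, 0.139]
tcp_rot: [-179.9, 29.9, 91.9]
wrist_force: [0.1, -0.2, -1.3]
opening: 0.0575
grasp_force: 41.6
```

Run:
```python
from plan import *
from fit import *
P=[]
for i in range(3):
  C={n:snap(n,n+'4.png') for n in('scene','wrist')}; o=bot.get_obs(); P.append(np.r_[o['ee_pos'],o['tcp_rot']])
P=np.mean(P,0); R=Ro.from_euler('xyz',P[3:],degrees=True); g=np.load('g.npz'); print('mid',P[:3]+R.apply(g['mT']),'a',R.apply(g['aT']),o['wrist_force'])
c=C['wrist']; mid=P[:3]+R.apply(g['mT']); a=R.apply(g['aT'])
img=[]
for n in C:
    c=C[n]; im=cv2.cvtColor(c['color'],cv2.COLOR_RGB2BGR)
    M=np.zeros((384*4,512*4),np.uint8); sil(c,M,[(-.045,.029),(.045,.029)],mid,a)
    f=cv2.resize(M,(512,384),interpolation=cv2.INTER_AREA); im=cv2.drawContours(im,cv2.findContours(f,0,1)[0],-1,(0,255,255),1)
    M[:]=0; sil(c,M,PEG,np.array([.5525,.2735,.02])); f=cv2.resize(M,(512,384),interpolation=cv2.INTER_AREA); im=cv2.drawContours(im,cv2.findContours(f,0,1)[0],-1,(0,255,0),1)
    img.append(cv2.resize(im[200:360,180:353],(400,370)) if n=='scene' else cv2.resize(im,(400,300)))
img[1]=cv2.copyMakeBorder(img[1],0,70,0,0,0); cv2.imwrite('pics/m4.png',np.hstack(img))
```

```text
[ 36.3311  29.3634  25.0652 103.8085 -24.1896 128.388 ] [0.5529 0.2616 0.139 ] [-179.8843   29.8854   91.8851] 15.25 0.05751869531908692 41.63608258590102
mid [0.5526 0.2741 0.1446] a [ 0.001   0.0016 -1.    ] [-0.345   0.3745 -1.0261]
```

View pics/m4.png

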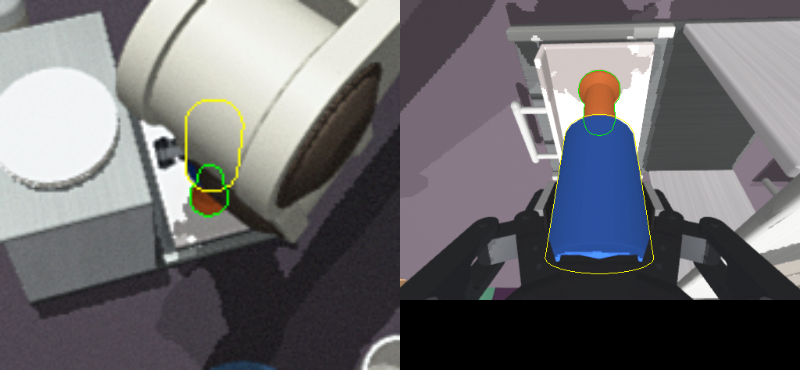

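Emit:
send_rows --moves '[0,0,-0.4,0,0,0,1,0,0,-0.4,0,0,0,1,0,0,-0.4,0,0,0,1,0,0,-0.4,0,0,0,1,0,0,-0.4,0,0,0,1,0,0,-0.4,0,0,0,1]'

```text
time: 16.3
ee_pos: [0.5525, 0.2614, 0.0771]
tcp_rot: [-179.8, 29.9, 91.9]
wrist_force: [-0.7, -0.4, -0.2]
opening: 0.0577
grasp_force: 41.6
```

Emit:
send_rows --moves '[0,0,-0.2,0,0,0,1,0,0,-0.2,0,0,0,1,0,0,0,0,0,0,1,0,0,0,0,0,0,1]'

```text
time: 16.8
ee_pos: [0.5527, 0.2615, 0.0681]
tcp_rot: [-179.8, 29.9, 91.9]
wrist_force: [0.6, 0.4, -0.5]
opening: 0.0573
grasp_force: 41.6
```

Emit:
send_rows --moves '[0,0,-0.1,0,0,0,1,0,0,-0.1,0,0,0,1,0,0,0,0,0,0,1,0,0,0,0,0,0,1]'

```text
time: 17.3
ee_pos: [0.5525, 0.2614, 0.0628]
tcp_rot: [-179.8, 29.9, 91.9]
wrist_force: [0.0, 0.1, -1.9]
opening: 0.0578
grasp_force: 41.6
```

Emit:
send_rows --moves '[0,0,-0.08,0,0,0,1,0,0,0,0,0,0,1,0,0,0,0,0,0,1]'

```text
time: 17.68
ee_pos: [0.5525, 0.2614, 0.0608]
tcp_rot: [-179.8, 29.9, 91.9]
wrist_force: [-0.7, 0.9, -0.5]
opening: 0.0575
grasp_force: 41.6
```

Emit:
send_rows --moves '[0,0,-0.06,0,0,0,1,0,0,0,0,0,0,1,0,0,0,0,0,0,1]'

```text
time: 18.05
ee_pos: [0.5526, 0.2614, 0.0593]
tcp_rot: [-179.8, 29.9, 91.9]
wrist_force: [0.2, 0.7, -1.2]
opening: 0.0576
grasp_force: 41.6
```

Continue in 1 mm steps to contact.

Emit:
send_rows --moves '[0,0,-0.04,0,0,0,1,0,0,0,0,0,0,1,0,0,0,0,0,0,1]'

```text
time: 18.42
ee_pos: [0.5526, 0.2614, 0.0583]
tcp_rot: [-179.8, 29.9, 91.9]
wrist_force: [-0.8, 0.3, -1.3]
opening: 0.0575
grasp_force: 41.6
```

Emit:
send_rows --moves '[0,0,-0.03,0,0,0,1,0,0,0,0,0,0,1,0,0,0,0,0,0,1]'

```text
time: 18.8
ee_pos: [0.5526, 0.2614, 0.0579]
tcp_rot: [-179.8, 29.9, 91.9]
wrist_force: [-1.2, 0.3, 3.2]
opening: 0.0578
grasp_force: 41.9
```

Emit:
send_rows --moves '[0,0,-0.03,0,0,0,1,0,0,0,0,0,0,1,0,0,0,0,0,0,1]'

```text
time: 19.18
ee_pos: [0.5528, 0.2615, 0.0578]
tcp_rot: [-179.9, 29.9, 91.9]
wrist_force: [-2.0, 0.7, 7.4]
opening: 0.0579
grasp_force: 42.5
```

Emit:
send_rows --moves '[0,0,0,0,0,0,-0.45,0,0,0,0,0,0,-0.55,0,0,0,0,0,0,-0.7,0,0,0,0,0,0,-1,0,0,0,0,0,0,-1,0,0,0,0,0,0,-1,0,0,0,0,0,0,-1]'

```text
time: 20.05
ee_pos: [0.5525, 0.2614, 0.0568]
tcp_rot: [-179.8, 29.9, 91.9]
wrist_force: [0.2, -0.9, 0.7]
opening: 0.0857
grasp_force: 0.0
```

Run:
```python
from plan import *
from fit import *
print(o['wrist_force'])
c=snap('wrist'); im=cv2.cvtColor(c['color'],cv2.COLOR_RGB2BGR)
M=np.zeros((384*4,512*4),np.uint8); sil(c,M,[(-.045,.029),(.045,.029)],np.array([.5525,.2735,.065]))
f=cv2.resize(M,(512,384),interpolation=cv2.INTER_AREA); im=cv2.drawContours(im,cv2.findContours(f,0,1)[0],-1,(0,255,255),1)
cv2.imwrite('pics/w5.png',im)
```

```text
[ 36.3297  30.4121  17.4187  95.2095 -24.1847 128.3904] [0.5525 0.2614 0.0568] [-179.7911   29.9359   91.9266] 20.05 0.08569921240484825 0.0
[ 0.1895 -0.9397  0.7411]
```

View pics/w5.png

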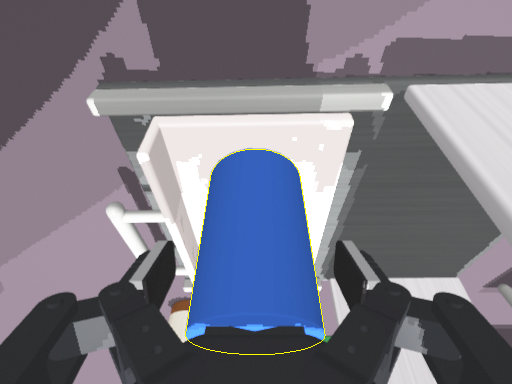

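Emit:
send_rows --moves '[0,0.1,0.17,0,0,0,-1,0,0.2,0.35,0,0,0,-1,0,0.4,0.69,0,0,0,-1,0,0.4,0.69,0,0,0,-1,0,0.45,0.8,0,0,0,-1,0,0.45,0.9,0,0,0,-1,0,0.3,1,0,0,0,-1,0,0.2,1,0,0,0,-1]'

```text
time: 21.1
ee_pos: [0.5524, 0.3246, 0.1982]
tcp_rot: [-179.8, 29.9, 91.9]
wrist_force: [0.1, -0.1, 0.1]
opening: 0.0855
grasp_force: 0.0
```

Run:
```python
from plan import *
psi=np.radians(3.1); t=np.radians(20)
f=np.array([np.cos(psi),np.sin(psi),0]); z=np.sin(t)*f-np.cos(t)*np.array([0,0,1]); y=np.array([np.sin(psi),-np.cos(psi),0])
for s in(1,-1):
    Y=s*y; T=Ro.from_matrix(np.c_[np.cross(Y,z),Y,z]); print(s,(T*R.inv()).as_rotvec()/.15,T.as_euler('xyz',degrees=True))
C={n:snap(n,n+'6.png') for n in('scene','top','wrist')}
for n in C:
  for d in bot.landmark_of(n,'tray_handle')[:1]: print(n,d['p'],atz(C[n],d['pixel'],.032))
from fit import *
c=C['scene']; h=cv2.cvtColor(c['color'],cv2.COLOR_RGB2HSV)
for n in('scene','top'):
  for d in bot.landmark_of(n,'tumbler_mid')[:4]: print(n,d['p'],atz(C[n],d['pixel'],.065))
```

```text
[ 40.3939  37.634   43.4238 115.6196 -22.8698 132.5529] [0.5524 0.3246 0.1982] [-179.8247   29.9156   91.9376] 21.1 0.08548286901256585 0.0
1 [ 4.7019 -4.337  -9.618 ] [180.  -20.    3.1]
-1 [ 0.883   0.9338 10.5869] [-180.    20.  -176.9]
top 0.77 [0.4702 0.2181 0.032 ]
wrist 0.67 [0.4679 0.2152 0.032 ]
scene 0.86 [ 0.4544 -0.1818  0.065 ]
scene 0.7 [ 0.6484 -0.3025  0.065 ]
top 0.88 [ 0.4433 -0.2122  0.065 ]
top 0.8 [ 0.6485 -0.338   0.065 ]
top 0.55 [0.5373 0.261  0.065 ]
top 0.52 [0.569  0.5044 0.065 ]
```

Emit:
send_rows --moves '[-0.454,-0.35,0.1,0.068,0.072,0.815,-1,-0.454,-0.35,0.1,0.068,0.072,0.815,-1,-0.454,-0.35,0,0.068,0.072,0.815,0,-0.454,-0.35,0,0.068,0.072,0.815,1,-0.454,-0.35,0,0.068,0.072,0.815,1,-0.454,-0.35,0,0.068,0.072,0.815,1,-0.454,-0.35,0,0.068,0.072,0.815,1]'

```text
time: 22.38
ee_pos: [0.4724, 0.262, 0.2012]
tcp_rot: [-177.6, 24.5, 142.2]
wrist_force: [-0.9, -1.0, 0.3]
opening: -0.0002
grasp_force: 0.0
```

Emit:
send_rows --moves '[-0.454,-0.35,0,0.068,0.072,0.815,1,-0.454,-0.35,0,0.068,0.072,0.815,1,-0.454,-0.35,0,0.068,0.072,0.815,1,-0.454,-0.35,0,0.068,0.072,0.815,1,-0.454,-0.35,0,0.068,0.072,0.815,1,-0.454,-0.35,0,0.068,0.072,0.815,1,0,0,0,0,0,0,1,0,0,0,0,0,0,1]'

```text
time: 23.38
ee_pos: [0.4052, 0.2101, 0.2016]
tcp_rot: [-180.0, 20.0, -177.0]
wrist_force: [0.2, -0.5, 0.3]
opening: -0.0
grasp_force: 0.0
```

Run:
```python
from plan import *
from fit import *
C={n:snap(n,n+'7.png') for n in('scene','top')}
im=[]
for n in C:
    c=C[n]; a=cv2.cvtColor(c['color'],cv2.COLOR_RGB2BGR); M=np.zeros((384*4,512*4),np.uint8); sil(c,M,[(-.045,.029),(.045,.029)],np.array([.5525,.2735,.065]))
    f=cv2.resize(M,(512,384),interpolation=cv2.INTER_AREA); ct=cv2.findContours(f,0,1)[0]
    x,y=proj(c,[.53,.24,.05]).astype(int); 
    u=a[y-60:y+60,x-60:x+60].copy(); im.append(cv2.resize(u,(400,400)))
    b=cv2.inRange(cv2.cvtColor(c['color'],cv2.COLOR_RGB2HSV),(100,120,40),(125,255,255))>0
    yy,xx=np.nonzero(b[y-60:y+60,x-60:x+60]&(cv2.dilate(f,np.ones((15,15)))[y-60:y+60,x-60:x+60]>0)); fy,fx=np.nonzero(f[y-60:y+60,x-60:x+60])
    print(n,'seen',xx.min(),xx.max(),yy.min(),yy.max(),'pred',fx.min(),fx.max(),fy.min(),fy.max())
cv2.imwrite('pics/m7.png',np.hstack(im))
```

```text
[ 33.6891 -26.6305 -22.7046  76.5503 -10.0943  29.1466] [0.4052 0.2101 0.2016] [-179.9609   20.0163 -176.9969] 23.375 -2.7614904208470038e-05 0.0
scene seen 45 68 53 88 pred 44 67 53 89
top seen 40 58 45 61 pred 40 61 44 63
```

View pics/m7.png

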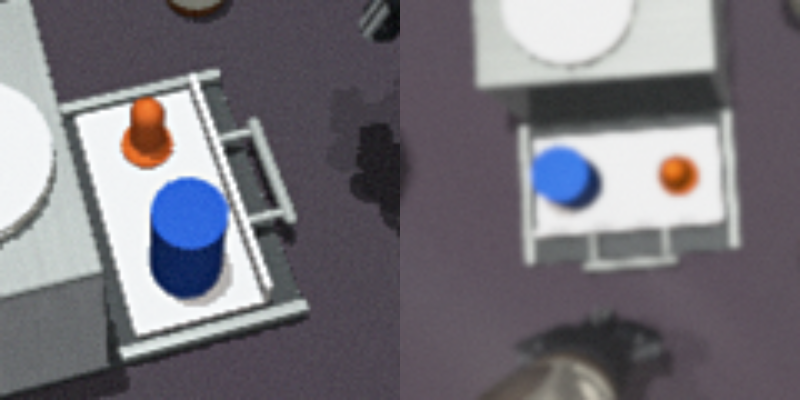

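The left (scene) and right (top) views show the tumbler upright on the left peg, with the handle clear. Next I lower in front of the handle.

Emit:
send_rows --moves '[0,0,-0.9,0,0,0,1,0,0,-0.9,0,0,0,1,0,0,-0.9,0,0,0,1,0,0,-0.9,0,0,0,1,0,0,-0.9,0,0,0,1,0,0,-0.9,0,0,0,1,0,0,-0.9,0,0,0,1,0,0,-0.86,0,0,0,1]'

```text
time: 24.48
ee_pos: [0.4049, 0.2104, 0.0216]
tcp_rot: [-179.9, 20.0, -176.9]
wrist_force: [0.9, 0.4, -0.4]
opening: 0.0002
grasp_force: 0.0
```

Emit:
send_rows --moves '[0.2,0.01,0,0,0,0,1,0.2,0.01,0,0,0,0,1,0.2,0.01,0,0,0,0,1,0.2,0.01,0,0,0,0,1,0.2,0.01,0,0,0,0,1,0.2,0.01,0,0,0,0,1]'

```text
time: 25.22
ee_pos: [0.4354, 0.2117, 0.0229]
tcp_rot: [-180.0, 20.0, -176.8]
wrist_force: [-0.0, 0.0, -0.5]
opening: 0.0001
grasp_force: 0.0
```

Emit:
send_rows --moves '[0.15,0.008,0,0,0,0,1,0.15,0.008,0,0,0,0,1,0.15,0.008,0,0,0,0,1,0.15,0.008,0,0,0,0,1,0.15,0.008,0,0,0,0,1,0.15,0.008,0,0,0,0,1,0.15,0.008,0,0,0,0,1,0.15,0.008,0,0,0,0,1]'

```text
time: 26.22
ee_pos: [0.4651, 0.2132, 0.0226]
tcp_rot: [-180.0, 20.0, -176.8]
wrist_force: [-2.5, 0.3, -0.1]
opening: 0.0001
grasp_force: 1.2
```

Emit:
send_rows --moves '[0.2,0.011,0,0,0,0,1,0.2,0.011,0,0,0,0,1,0.2,0.011,0,0,0,0,1,0.2,0.011,0,0,0,0,1,0.2,0.011,0,0,0,0,1,0.2,0.011,0,0,0,0,1,0.2,0.011,0,0,0,0,1,0.2,0.011,0,0,0,0,1]'

```text
time: 27.22
ee_pos: [0.5053, 0.2154, 0.0227]
tcp_rot: [-180.0, 20.0, -176.8]
wrist_force: [-3.4, 1.7, -2.0]
opening: -0.0003
grasp_force: 1.5
```

Emit:
send_rows --moves '[0.2,0.011,0,0,0,0,1,0.2,0.011,0,0,0,0,1,0.2,0.011,0,0,0,0,1,0.2,0.011,0,0,0,0,1,0.2,0.011,0,0,0,0,1,0.2,0.011,0,0,0,0,1,0.2,0.011,0,0,0,0,1,0.2,0.011,0,0,0,0,1]'

```text
time: 28.22
ee_pos: [0.5453, 0.2176, 0.0227]
tcp_rot: [-180.0, 20.0, -176.8]
wrist_force: [-3.1, 0.4, -3.0]
opening: -0.0003
grasp_force: 1.6
```

Emit:
send_rows --moves '[0.12,0.007,0,0,0,0,1,0.12,0.007,0,0,0,0,1,0.12,0.007,0,0,0,0,1,0.12,0.007,0,0,0,0,1]'

```text
time: 28.72
ee_pos: [0.5572, 0.2183, 0.0228]
tcp_rot: [-180.0, 20.0, -176.8]
wrist_force: [-2.7, 0.1, -3.1]
opening: 0.0002
grasp_force: 1.5
```

Now small steps to the stop.

Emit:
send_rows --moves '[0.09,0.005,0,0,0,0,1,0.09,0.005,0,0,0,0,1,0.09,0.005,0,0,0,0,1]'

```text
time: 29.1
ee_pos: [0.5639, 0.2187, 0.0227]
tcp_rot: [-180.0, 20.0, -176.8]
wrist_force: [-2.4, -1.0, -1.7]
opening: -0.0001
grasp_force: 1.5
```

Emit:
send_rows --moves '[0.09,0.005,0,0,0,0,1,0.09,0.005,0,0,0,0,1]'

```text
time: 29.35
ee_pos: [0.5684, 0.2189, 0.0228]
tcp_rot: [-180.0, 20.0, -176.8]
wrist_force: [-2.4, -1.0, -2.4]
opening: -0.0005
grasp_force: 1.5
```

Emit:
send_rows --moves '[0.09,0.005,0,0,0,0,1,0.09,0.005,0,0,0,0,1]'

```text
time: 29.6
ee_pos: [0.5698, 0.219, 0.0213]
tcp_rot: [-179.9, 19.6, -176.7]
wrist_force: [-26.3, -1.6, 6.0]
opening: -0.0006
grasp_force: 11.4
```

Emit:
send_rows --moves '[-0.1,0,0,0,0,0,1,-0.2,0,0,0,0,0,1,-0.5,-0.03,0,0,0,0,1,-1,-0.05,0,0,0,0,1,-1,-0.05,0,0,0,0,1,-1,-0.05,0.5,0,0,0,1,-1,-0.05,1,0,0,0,1,-1,-0.05,1,0,0,0,1]'

```text
time: 30.6
ee_pos: [0.4268, 0.2121, 0.0864]
tcp_rot: [180.0, 20.1, -176.9]
wrist_force: [1.0, -0.4, 0.0]
opening: -0.0
grasp_force: 0.0
```

Emit:
send_rows --moves '[-0.2,0,1,0,0,0,1,0,0,1,0,0,0,1,0,0,0,0,0,0,1,0,0,0,0,0,0,1]'

```text
time: 31.1
ee_pos: [0.4225, 0.2121, 0.1347]
tcp_rot: [-180.0, 20.0, -176.8]
wrist_force: [-0.4, -0.9, -0.6]
opening: 0.0003
grasp_force: 0.0
```

Run:
```python
from plan import *
print(o['wrist_force'])
C={n:snap(n,n+'8.png') for n in('scene','top','wrist')}
for n in C:
  for q,z in(('tray_handle',.032),('peg_left',.02),('peg_right',.02),('tumbler_mid',.065),('jar',0),('water',0)):
    for d in bot.landmark_of(n,q)[:1]: print(n,q,round(d['p'],2),atz(C[n],d['pixel'],z))
a=cv2.imread('pics/scene8.png')[150:384,150:384]; b=cv2.imread('pics/wrist8.png')
cv2.imwrite('pics/m8.png',np.hstack([cv2.resize(a,(384,384)),cv2.resize(b,(416,384))]))
```

```text
[ 32.4707 -25.1164 -29.129   68.3936  -9.6713  27.8154] [0.4225 0.2121 0.1347] [-179.9641   20.0027 -176.8385] 31.1 0.0002510152762960843 0.0
[-0.3739 -0.8824 -0.5702]
scene tray_handle 0.7 [0.5869 0.2202 0.032 ]
scene tumbler_mid 0.85 [ 0.6549 -0.3192  0.065 ]
scene jar 0.78 [0.4794 0.0077 0.    ]
scene water 0.7 [0.7609 0.0062 0.    ]
top tray_handle 0.76 [0.5801 0.2153 0.032 ]
top peg_left 0.9 [0.6652 0.2743 0.02  ]
top peg_right 0.95 [0.6771 0.1637 0.02  ]
top tumbler_mid 0.94 [ 0.6481 -0.3397  0.065 ]
top jar 0.65 [0.4724 0.0074 0.    ]
top water 0.74 [0.763  0.0012 0.    ]
wrist water 0.42 [0.7514 0.0142 0.    ]
```

View pics/m8.png

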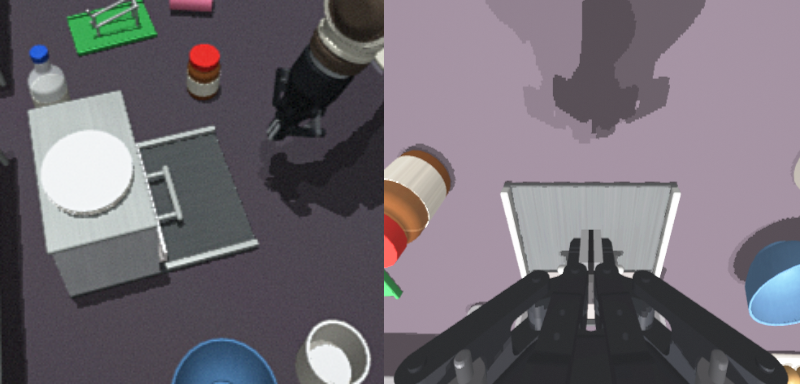

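Emit:
send_rows --moves '[0.3,0,0.1,0.047,-0.87,0,1,0.3,0,0.1,0.047,-0.87,0,1,0.3,0,0.1,0.047,-0.87,0,1,0.3,0,0.1,0.047,-0.87,0,1,0,0,0,0,0,0,1]'

```text
time: 32.78
ee_pos: [0.4514, 0.2119, 0.1431]
tcp_rot: [-179.8, 49.9, -176.7]
wrist_force: [0.0, -0.4, -0.3]
opening: -0.0001
grasp_force: 0.0
```

Run:
```python
from plan import *
from fit import *
c=snap('wrist'); im=cv2.cvtColor(c['color'],cv2.COLOR_RGB2BGR)
M=np.zeros((384*4,512*4),np.uint8); sil(c,M,[(-.045,.029),(.045,.029)],np.array([.5525+.117,.2735+.0063,.065]))
f=cv2.resize(M,(512,384),interpolation=cv2.INTER_AREA); im=cv2.drawContours(im,cv2.findContours(f,0,1)[0],-1,(0,255,255),1)
cv2.imwrite('pics/w9.png',cv2.rotate(im,cv2.ROTATE_180))
```

```text
[ 40.5429 -47.7711 -52.8971  41.5991 -27.6845  26.1324] [0.4514 0.2119 0.1431] [-179.8435   49.8549 -176.682 ] 32.775 -7.331019631322073e-05 0.0
```

View pics/w9.png

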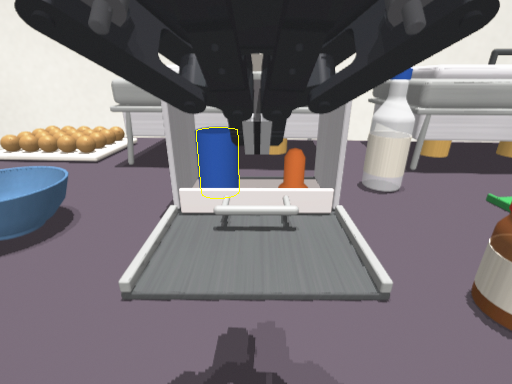

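The tumbler stands upright under the canopy on its peg at about (218,162), and the tray front is home at row 200. The robot touches nothing. j2 is near its limit but in range.

```bash
python3 -c "
from workcell import bot
print(bot.job_done())"
```

```text
the job is handed in; nothing more can be done
None
```

The blue tumbler stands mouth down on the left peg and the tray is pushed fully home under the canopy. The job was handed in at about 33 s, with no drop seen and the bystanders in view left in place.

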